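Vent the glass kiln

TASK

The glass in the small kiln has fused and the kiln is to be vented. Turn the selector on its grey regulator box down to the lowest heat (the green mark, one click up from off) while the door is still shut, and only then swing the kiln door wide open, square to the kiln's front or further. Before that, move the empty steel tin that stands in front of the kiln out of the door's way, so that the door never touches it and it stays upright on the table; leave the jar, the copper foil roll and the tray where they are.

Things in the scene. Friction and masses are not known exactly. Their poses are not given: they have to be found in the camera images.
- kiln: Small front-loading kiln, fixed to the table: grey steel case lined with cream firebrick, 230 mm deep (x), 220 mm wide (y), 273 mm high. Origin: centre of its footprint on the table; its -x axis points out of its front. The closed door covers the whole front; its outer face then lies 145 mm ahead of the origin. Nothing else stands on its top but a 9 mm vent plug near the back.
- kiln_door (a joint): Door angle in rad: 0 shut, growing to 1.7 (stop) as its free edge swings out towards the robot and round to +y; 1.57 is square to the kiln's front. It has no latch and stays where it is left: the hinge is slightly stiff (under 0.3 N m).
- door_hinge (a point): A point on the door's upright hinge line, at the left (+y) edge of the kiln's front, at the height of the handle bar. Seen from above, the hinge line lies at the inner corner of the door: the door is 210 mm wide, 30 mm thick and reaches from 30 to 255 mm above the table, so its sweep reaches 212 mm from the hinge line. The point turns with the door: its -y axis runs along the door to the free edge, its -x axis is the outward normal of the outer face.
- door_handle (a point): Middle of the door's black handle bar: a level round bar 16 mm thick, 100 mm long between its ends (along the door), 235 mm above the table, its axis 55 mm out from the door's outer face, so that a slot 47 mm wide, open above and below, lies between bar and door. Two thin steel standoffs hold it 45 mm either side of the middle. Axes as for door_hinge; in that frame the bar's middle lies at x -85 mm, y -145 mm from the hinge line.
- regulator: Grey regulator box of the kiln with a black top, 140 mm (x) by 110 mm (y), 66 mm high, fixed to the table on the left or the right of the work (it varies); origin at the centre of its underside, +x to its back.
- selector (a joint): Selector angle in rad: 0 is off, and the clicks lie 0.524 rad (30 degrees) apart up to 2.62 (the fifth, red mark); it grows as the knob turns clockwise seen from above. The green mark, lowest heat, is at 0.524. Springs pull the knob into the nearest click from half-way; passing a click takes about 0.07 N m.
- selector_grip (a point): Point on the upright axis of the selector knob at the height to grip it, 100 mm above the table: the black knob has an upright grip bar 44 mm long and 14 mm thick, from 75 to 108 mm above the table, on a disc of 46 mm diameter. The point turns with the knob; its x axis runs along the grip bar to the end with the white pointer. At off the pointer stands 75 degrees anticlockwise (from above) of the box's +x axis.
- tin: Empty open round steel tin, 92 mm across outside, 86 mm inside, 48 mm high, wall 3 mm, floor 4 mm thick, 0.14 to 0.28 kg; origin at the centre of its underside. It is too wide to pinch across, but slides easily when pushed, or when dragged by a fingertip put inside it.
- station: Blue soldering station, fixed to the table on the other side from the regulator: box 120 mm (x) by 100 mm (y), 60 mm high, with an iron in a coil rest that slopes over its top up to 165 mm high and about 70 mm beyond its front; origin at the centre of its underside.
- jar: Amber glass jar with white cap, 56 mm across, 62 mm high; loose, to be left alone. Origin at the centre of its underside.
- foil_roll: Roll of copper foil lying flat, 76 mm across, 22 mm high; loose, to be left alone. Origin at the centre of its underside.
- tray: Whitish plastic tray with bits of coloured glass, 100 mm (x) by 80 mm (y), 28 mm high; loose, to be left alone. Origin at the centre of its underside.
Not all that is in view belongs to the job. What is shaped like the regulator but purple or turquoise is not meant.

How it is judged:
On the way, in this order (a step that is already met when the one before it is completed fails the run):
1. the selector rests on the green mark (within a quarter click) while the door is shut (value of joint selector between 0.39 and 0.66 rad and value of joint kiln_door below 0.12 rad), for 0.3 s.
2. the door is open to about square or further (value of joint kiln_door above 1.45 rad), for 0.2 s.
At the end, for the whole second after the job is handed in: The selector stands on the green mark (0.524 rad, within 0.13), the door is at rest at 1.45 rad or more, the tin stands at rest upright on the table, and the jar, foil roll and tray are within 25 mm of where they were (value of joint selector between 0.39 and 0.66 rad and value of joint kiln_door above 1.45 rad and velocity of joint kiln_door between -0.05 and 0.05 rad/s and angle between tin's own z axis and vertical below 0.1 rad and height (world z) of tin between -0.008 and 0.008 m and linear speed of tin below 0.02 m/s and distance of each of jar, foil_roll, tray from where it was at the start of the episode below 0.025 m); the robot touches nothing.
It fails at once if the door is opened (beyond 0.12 rad) while the selector is not on the green mark (value of joint kiln_door above 0.12 rad and (value of joint selector above 0.79 rad or value of joint selector below 0.26 rad)).
It fails at once if the door touches the tin (contact force between kiln_door and tin above 0.3 N).
It fails at once if the tin is tipped over (beyond 0.6 rad) (angle between tin's own z axis and vertical above 0.6 rad).
It fails at once if the jar, the foil roll or the tray is moved by more than 25 mm (distance of any of jar, foil_roll, tray from where it was at the start of the episode above 0.025 m).
It also fails if it takes over 72 s, if anything falls off the work surface, if the arm or the gripper's body presses on something with over 40 N, if the wrist force passes 120 N, or if a joint passes its speed limit or range.

ROBOT

A 6-joint arm with a two-finger parallel gripper is mounted at the origin on the work surface. World frame = base frame: x ahead of the robot, y to its left, z up, the work surface at z = 0. Lengths are in m, angles in rad, forces in N, time in s.
With the tool pointing down it reaches from about 0.35 to 0.975 m from the base axis. Payload 4.9 kg.
Tool frame: the origin (TCP) lies midway between the tips of the shut fingers; the grasp point (between the pads) lies 19 mm behind it; z points along the fingers, y is the line along which they close (so a half turn about z gives the same grasp; the last joint's range is limited). The gripper opens to 85 mm and grips with 20 to 120 N. Pads are 22 mm wide; open, the fingers measure 114 mm over their backs; the gripper's body (76 mm by 85 mm) begins 54 mm behind the grasp point. The pads swing forward as they close: fully open they stand 13 mm farther back than shut.
Start: joints at [-1.354, 0.053, 1.613, -0, 1.476, -0.119], TCP at [0.206, -0.59, 0.231] pointing down, gripper open.
Joint ranges: [-3.01, 3.01], [-1.01, 2.22], [0.06, 2.58], [-1.02, 4.17], [0.09, 2.62], [-3.14, 3.14]. Speed limits (rad/s): [2.57, 2.57, 3.14, 3.14, 3.14, 3.14].

INTERFACE

Orientations are given as a rotation vector (axis times angle).
In Python, from station import ctrl gives the robot as it stands.
- The arm moves only by the shell command python3 -m handwheel 'ROWS' [FORCE]. ROWS is JSON, a list of rows, each an object with "gripper": the gripper command: -1 is fully open, 1 is shut, values between are in proportion; "offset": the shift along the tool's x, y, z in mm, a list of three; "rotation": the turn, a rotation vector about the tool's x, y, z in rad, a list of three. A call has exactly 8 rows; each row is the pose to reach, as a shift and turn from the pose commanded when the call began, along the tool's axes at that moment; what a row does not reach only later rows make up. A row lasts 1/8 s, in which the tool goes at most 62.5 mm and 10.7 degrees, less where a joint would pass 70% of its speed; a pose out of reach is approached as far as the arm can. A call with a gripper value outside its range is refused whole. The fingers move at their own pace and stop on an object; FORCE is the grip in N (left out, the last holds). Time passes only in rows, so rows that repeat a pose let the fingers close, or fill a call up. It gives the time, the measured TCP pose, the force, the opening and the grip force at its end, in the units of the state.
- ctrl.get_obs(): the state, without advancing time (a new reading comes with each control period).
- ctrl.get_image(name): name is "scene" or "top" or "wrist"; returns a dict with "image" (400x640x3 uint8, red, green, blue), "fovy" (degrees; the focal length in pixels is half the picture's height over the tangent of half this angle, whatever the lens; pixels are square), "cx", "cy" (the principal point, pixels), "xyz" and "attitude" of the camera in the world. Camera axes: x right, y up, looking along -z (the intrinsics and any distortion apply to the point x, -y, -z); pixel columns grow to the right and rows downward; lengths in m; the calibration is good to about 2 mm. The wrist camera is an equidistant fisheye: a pixel r from the principal point sees the ray r / f radians off the axis. A picture is of the moment at which its call begins. There is no depth.
- ctrl.finish_job(): hands the job in; it is judged then, once.
The state is a dict: "t": time; "q": joint angles; "dq": joint speeds; "effort": joint torques, N m; "tool_pos": TCP position; "tool_rot": TCP orientation; "contact_force": force on the tool from outside, world axes, zero at the start; "wrist_torque": the same for the moment, N m; "opening": finger opening in m; "grip_force": force on a finger pad.
Only numpy, scipy, OpenCV 4.12 (cv2) and the standard library are available. Lean on these libraries where they do the work, as an engineer would, in place of code of your own. Each camera call takes 0.05 s, during which the arm holds its last target. There are 200 camera calls.

## Working session

There is one attempt and no reset: what is moved stays moved. The work goes in short steps, Python scripts to look and compute and a shell command to move; the robot and the scene stay as the last step left them, time stands still between calls to the robot, and variables do not carry over. Pictures are saved under pics/ and viewed, at most 10 in all, crops included, and the job is handed in when it is done.

```bash
ls; mkdir -p pics; python3 - <<'E'
from station import ctrl
import cv2,numpy as np
o=ctrl.get_obs();print(o['t'],o['tool_pos'],o['tool_rot'],o['opening'])
for n in("scene","top"):
    d=ctrl.get_image(n);cv2.imwrite(f"pics/{n}0.png",d["image"][:,:,::-1]);print(n,{k:v for k,v in d.items() if k!="image"})
E
```

```text
pics
0.0 [ 0.20581554 -0.58948611  0.23005463] [-3.09539859e+00 -5.24649757e-01  1.27313064e-04] 0.08526904457966569
scene {'fovy': 44.51617721572724, 'cx': 317.1344156893838, 'cy': 193.6317751318954, 'xyz': array([0.49667242, 0.95842759, 0.96434458]), 'attitude': array([ 0.02379807, -1.29404116, -2.80178865])}
top {'fovy': 56.86886008170335, 'cx': 323.37168297353884, 'cy': 206.26756954200562, 'xyz': array([0.39182963, 0.01519208, 1.16179582]), 'attitude': array([ 0.12158203, -0.10543466, -1.59027823])}
```

View pics/scene0.png

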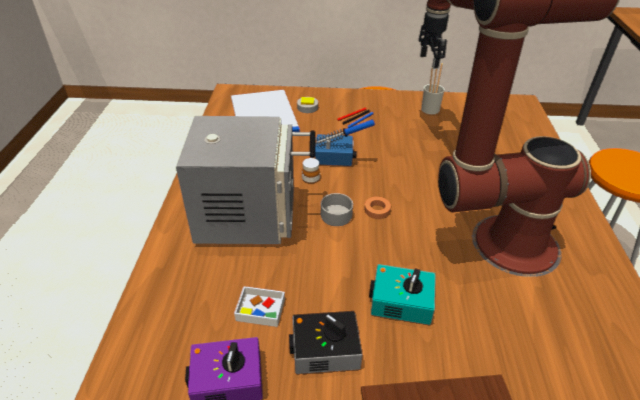

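View pics/top0.png

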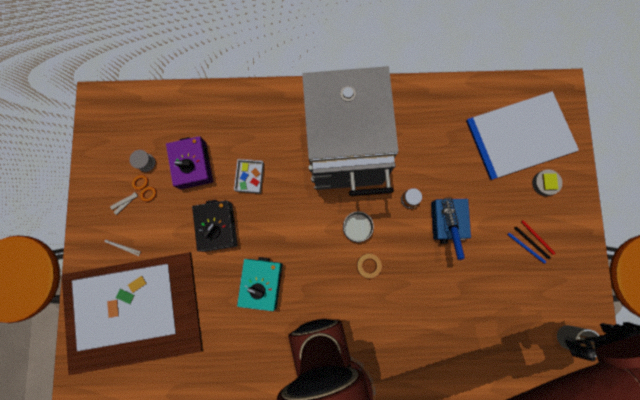

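The top view shows the kiln at (350,125), its handle bar near (370,190), the tin at (358,227), the foil roll at (370,266), the jar at (413,197) and the tray at (249,177). There are three selector boxes: purple (187,162), turquoise (260,285) and grey with a black top (213,226). The last fits the description, so I'll check it in an enlarged crop.

```bash
cat > h.py <<'E'
import numpy as np,cv2
from scipy.spatial.transform import Rotation as R
def ray(d,u,v,fish=False):
    f=200/np.tan(np.radians(d['fovy'])/2); x=u-d['cx'];y=v-d['cy']
    if fish:
        r=np.hypot(x,y)+1e-9;t=r/f; c=np.array([x/r*np.sin(t),-y/r*np.sin(t),-np.cos(t)])
    else: c=np.array([x/f,-y/f,-1])
    return R.from_rotvec(d['attitude']).apply(c)
def plane(d,u,v,z,fish=False):
    r=ray(d,u,v,fish);p=np.array(d['xyz']);return p+r*(z-p[2])/r[2]
def proj(d,P,fish=False):
    f=200/np.tan(np.radians(d['fovy'])/2)
    c=R.from_rotvec(d['attitude']).inv().apply(np.array(P)-d['xyz']);x,y,z=c[0],-c[1],-c[2]
    if fish:
        r=np.hypot(x,y);t=np.arctan2(r,z);return d['cx']+f*t*x/r,d['cy']+f*t*y/r
    return d['cx']+f*x/z,d['cy']+f*y/z
E
python3 - <<'E'
from h import *
from station import ctrl
import pickle
S=ctrl.get_image("scene");T=ctrl.get_image("top");pickle.dump((S,T),open("st.pkl","wb"))
def crop(d,u,v,w,h,k):return cv2.resize(d['image'][v:v+h,u:u+w,::-1],None,fx=k,fy=k,interpolation=cv2.INTER_CUBIC)
a=crop(S,275,300,100,75,4);b=crop(T,175,190,100,75,4);c=crop(S,260,110,100,75,4);e=crop(T,300,145,100,75,4)
cv2.imwrite("pics/crop1.png",np.vstack([np.hstack([a,b]),np.hstack([c,e])]))
for n,(u,v),z in[("tin",(358,227),.048),("jar",(413,197),.062),("foil",(370,266),.022),("tray",(249,177),.028),("knob",(213,229),.108),("reg",(213,226),.066),("station",(451,219),.06),("kilnBL",(304,73),.273),("kilnBR",(388,68),.273),("kilnFL",(309,161),.273),("kilnFR",(396,155),.273),("barR",(392,190),.235),("barL",(350,192),.235)]:
    print(n,plane(T,u,v,z).round(3))
E
```

```text
tin [ 0.488 -0.078  0.048]
jar [ 0.573 -0.246  0.062]
foil [ 0.37  -0.113  0.022]
tray [0.655 0.257 0.028]
knob [0.486 0.342 0.108]
reg [0.499 0.355 0.066]
station [ 0.504 -0.356  0.06 ]
kilnBL [0.868 0.065 0.273]
kilnBR [ 0.875 -0.151  0.273]
kilnFL [0.635 0.056 0.273]
kilnFR [ 0.645 -0.16   0.273]
barR [ 0.564 -0.152  0.235]
barL [ 0.562 -0.045  0.235]
```

View pics/crop1.png

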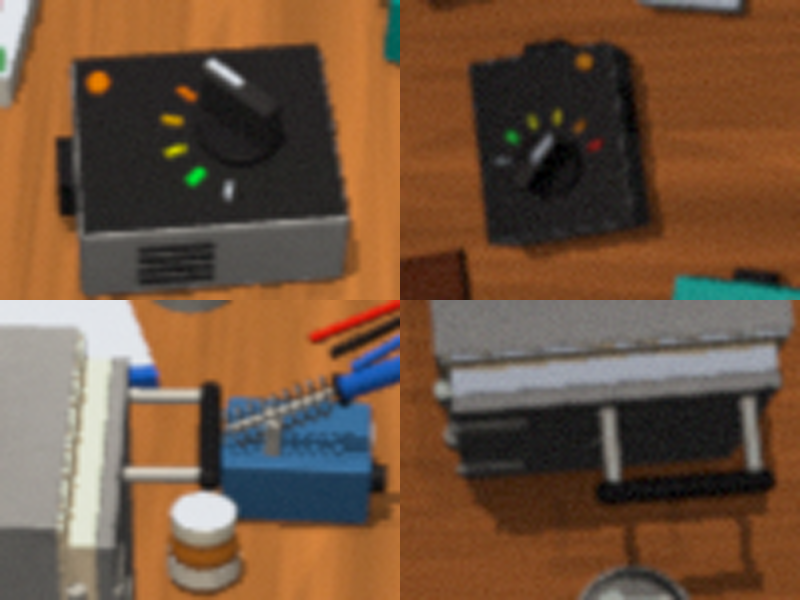

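The crop confirms the grey box with the black top as the regulator. Its pointer stripe runs from (327,316) to (335,321) in the scene view. The bar and the slot are clear in the top view. Next I'll work out angles and poses.

```bash
python3 - <<'E'
from h import *
import pickle
S,T=pickle.load(open("st.pkl","rb"))
def tri(a,b):
    p,q=np.array(S['xyz']),np.array(T['xyz']);r,s=ray(S,*a),ray(T,*b)
    k=np.linalg.lstsq(np.c_[r,-s],q-p,rcond=None)[0];A,B=p+r*k[0],q+s*k[1];return ((A+B)/2).round(3),np.linalg.norm(A-B).round(4)
a=[plane(S,275+x/4,300+y/4,.108) for x,y in((208,65),(240,85))];b=[plane(T,175+(x-400)/4,190+y/4,.108) for x,y in((550,138),(533,160))]
for p in(a,b): d=p[0]-p[1];print(p[0].round(3),p[1].round(3),np.degrees(np.arctan2(d[1],d[0])))
ms=[((228,188),(503,161)),((195,177),(512,137)),((175,150),(532,122)),((172,120),(557,117)),((187,95),(580,127))]
for s,t in ms: print('mark',plane(S,275+s[0]/4,300+s[1]/4,.066).round(3),plane(T,175+(t[0]-400)/4,190+t[1]/4,.066).round(3))
print('red',plane(T,175+(595-400)/4,190+144/4,.066).round(3))
for n,s in(("topcorners",[(72,60),(318,45),(348,215),(82,235)]),): print([plane(S,275+x/4,300+y/4,.066).round(3)[:2] for x,y in s])
print("top:",[plane(T,175+(x-400)/4,190+y/4,.066).round(3)[:2] for x,y in((471,65),(614,47),(634,228),(489,244))])
print('bar ends',tri((260+211/4,110+85/4),(300+372/4,145+182/4)),tri((260+211/4,110+180/4),(300+208/4,145+190/4)))
print('bar scene z.235',plane(S,260+211/4,110+85/4,.235).round(3),plane(S,260+211/4,110+180/4,.235).round(3))
# tin rim ellipses by mask around
print('tin scene',plane(S,337,202,.048).round(3),'jar',plane(S,311,163,.062).round(3),'foil',plane(S,377,206,.022).round(3))
print('turq',[plane(T,*p,.066).round(3)[:2] for p in((246,257),(283,262),(276,311),(239,306))])
print('iron',[plane(T,*p,.16).round(3)[:2] for p in((447,199),(460,257))])
E
```

```text
[0.503 0.347 0.108] [0.486 0.359 0.108] -33.48637528536738
[0.499 0.344 0.108] [0.484 0.356 0.108] -37.384719344587566
mark [0.49  0.392 0.066] [0.487 0.392 0.066]
mark [0.507 0.387 0.066] [0.505 0.386 0.066]
mark [0.518 0.372 0.066] [0.516 0.371 0.066]
mark [0.521 0.353 0.066] [0.519 0.352 0.066]
mark [0.514 0.337 0.066] [0.511 0.335 0.066]
red [0.498 0.323 0.066]
[array([0.578, 0.319]), array([0.443, 0.3  ]), array([0.428, 0.404]), array([0.563, 0.424])]
top: [array([0.56 , 0.418]), array([0.571, 0.31 ]), array([0.435, 0.293]), array([0.426, 0.401])]
bar ends (array([ 0.564, -0.155,  0.235]), np.float64(0.0022)) (array([ 0.559, -0.051,  0.232]), np.float64(0.0022))
bar scene z.235 [ 0.565 -0.156  0.235] [ 0.558 -0.047  0.235]
tin scene [ 0.491 -0.083  0.048] jar [ 0.575 -0.243  0.062] foil [ 0.375 -0.103  0.022]
turq [array([0.405, 0.256]), array([0.388, 0.147]), array([0.249, 0.168]), array([0.265, 0.275])]
iron [array([ 0.549, -0.315]), array([ 0.392, -0.339])]
```

Measurements:
- **Regulator:** the knob axis is at about (0.484, 0.356) and the box is yawed about 8°. The pointer is at about -37°, which is the 4th click, so it must turn 90° anticlockwise.
- **Tin and door:** the tin is at (0.490, -0.080) and the hinge at about (0.637, 0.053). The tin will go to about (0.462, -0.20), about 45 mm outside the door's sweep and clear of the jar and foil.

I'm moving over the tin with the fingers shut.

```bash
python3 -m handwheel '[{"gripper":1,"offset":[0,0,-60],"rotation":[0,0,-0.18]},{"gripper":1,"offset":[45,-40,-70],"rotation":[0,0,-0.36]},{"gripper":1,"offset":[90,-83,-70],"rotation":[0,0,-0.54]},{"gripper":1,"offset":[135,-125,-70],"rotation":[0,0,-0.72]},{"gripper":1,"offset":[180,-167,-70],"rotation":[0,0,-0.9]},{"gripper":1,"offset":[225,-209,-70],"rotation":[0,0,-1.08]},{"gripper":1,"offset":[270,-250,-70],"rotation":[0,0,-1.236]},{"gripper":1,"offset":[315,-292,-70],"rotation":[0,0,-1.236]}]' 40
```

```text
t: 1.2
tool_pos: [0.4076, -0.2087, 0.3013]
tool_rot: [2.219, 2.223, 0.0]
contact_force: [1.1, -0.0, 0.6]
opening: -0.0005
grip_force: 0.0
```

```bash
python3 -m handwheel '[{"gripper":1,"offset":[57,31,0],"rotation":[0,0,0]},{"gripper":1,"offset":[113,64,0],"rotation":[0,0,0]},{"gripper":1,"offset":[113,64,0],"rotation":[0,0,0]},{"gripper":1,"offset":[113,64,60],"rotation":[0,0,0]},{"gripper":1,"offset":[113,64,120],"rotation":[0,0,0]},{"gripper":1,"offset":[113,64,180],"rotation":[0,0,0]},{"gripper":1,"offset":[113,64,210],"rotation":[0,0,0]},{"gripper":1,"offset":[113,64,210],"rotation":[0,0,0]}]' && python3 - <<'E'
from h import *
from station import ctrl
T=ctrl.get_image("scene");W=ctrl.get_image("wrist")
a=cv2.resize(T['image'][110:260,260:460,::-1],(640,480));b=W['image'][:,:,::-1]
cv2.imwrite("pics/tin1.png",np.hstack([cv2.resize(a,(400,300)),cv2.resize(b,(400,300))]))
E
```

```text
t: 2.2
tool_pos: [0.4683, -0.0974, 0.0882]
tool_rot: [-2.217, -2.217, 0.005]
contact_force: [-0.1, -0.1, 0.5]
opening: -0.0
grip_force: 0.0
```

View pics/tin1.png

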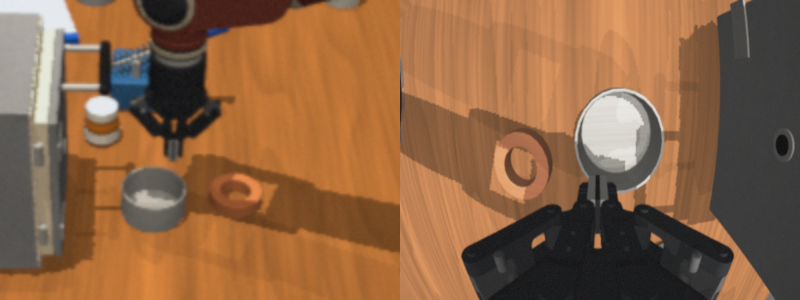

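The scene crop shows the fingertip at (173,155), above the tin's near half. In the wrist view the tin rim is centred at (620,140), with the fingertip at its lower edge. I'll measure the tin's centre.

```bash
python3 - <<'E'
from h import *
from station import ctrl
W=ctrl.get_image("wrist")
for u,v in((220*1.6,140*4/3),(175*1.6,140*4/3),(264*1.6,140*4/3),(222*1.6,88*4/3),):print(plane(W,u,v,.048,True).round(3))
print(proj(W,ctrl.get_obs()['tool_pos'],True))
E
```

```text
[ 0.493 -0.076  0.048]
[ 0.448 -0.076  0.048]
[ 0.539 -0.076  0.048]
[ 0.494 -0.033  0.048]
(np.float64(319.47909620879216), np.float64(251.6444146966106))
```

```bash
python3 -m handwheel '[{"gripper":1,"offset":[14,20,0],"rotation":[0,0,0]},{"gripper":1,"offset":[14,20,0],"rotation":[0,0,0]},{"gripper":1,"offset":[14,20,35],"rotation":[0,0,0]},{"gripper":1,"offset":[14,20,65],"rotation":[0,0,0]},{"gripper":1,"offset":[14,20,65],"rotation":[0,0,0]},{"gripper":1,"offset":[0,18,65],"rotation":[0,0,0]},{"gripper":1,"offset":[-10,16,65],"rotation":[0,0,0]},{"gripper":1,"offset":[-17,14,65],"rotation":[0,0,0]}]'
```

```text
t: 3.35
tool_pos: [0.4862, -0.1155, 0.028]
tool_rot: [2.22, 2.22, 0.004]
contact_force: [1.6, 3.5, 2.0]
opening: 0.0002
grip_force: 1.5
```

```bash
python3 -m handwheel '[{"gripper":1,"offset":[-10,-2,0],"rotation":[0,0,0]},{"gripper":1,"offset":[-20,-4,0],"rotation":[0,0,0]},{"gripper":1,"offset":[-32,-7,0],"rotation":[0,0,0]},{"gripper":1,"offset":[-44,-10,0],"rotation":[0,0,0]},{"gripper":1,"offset":[-56,-13,0],"rotation":[0,0,0]},{"gripper":1,"offset":[-68,-16,0],"rotation":[0,0,0]},{"gripper":1,"offset":[-76,-18,0],"rotation":[0,0,0]},{"gripper":1,"offset":[-82,-19,0],"rotation":[0,0,0]}]'; python3 -m handwheel '[{"gripper":1,"offset":[-8,-2,0],"rotation":[0,0,0]},{"gripper":1,"offset":[-15,-4,0],"rotation":[0,0,0]},{"gripper":1,"offset":[-21,-6,0],"rotation":[0,0,0]},{"gripper":1,"offset":[-26,-7,0],"rotation":[0,0,0]},{"gripper":1,"offset":[-28,-7,0],"rotation":[0,0,0]},{"gripper":1,"offset":[-20,-6,0],"rotation":[0,0,0]},{"gripper":1,"offset":[-14,-6,0],"rotation":[0,0,0]},{"gripper":1,"offset":[-14,-6,-60],"rotation":[0,0,0]}]'; python3 - <<'E'
from h import *
from station import ctrl
T=ctrl.get_image("top");S=ctrl.get_image("scene")
cv2.imwrite("pics/tin2.png",np.hstack([cv2.resize(T['image'][130:280,300:500,::-1],(400,300)),cv2.resize(S['image'][110:260,260:460,::-1],(400,300))]))
E
```

```text
t: 4.35
tool_pos: [0.4659, -0.197, 0.0262]
tool_rot: [-2.22, -2.222, 0.0]
contact_force: [-0.3, 1.9, 0.8]
opening: -0.0002
grip_force: 1.4
t: 5.35
tool_pos: [0.4558, -0.2074, 0.0811]
tool_rot: [-2.21, -2.215, 0.006]
contact_force: [0.2, -0.6, 0.1]
opening: 0.0002
grip_force: 0.0
```

View pics/tin2.png

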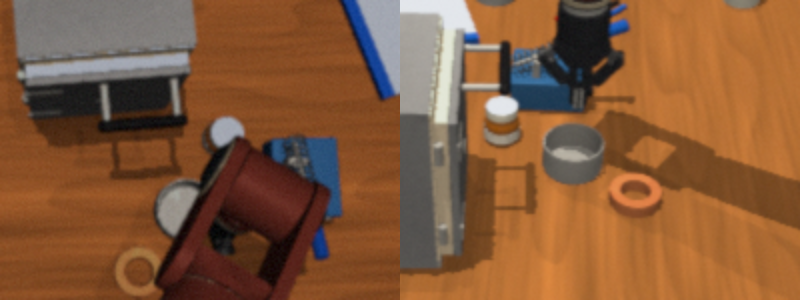

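The tin stands upright with its rim at (573,142) in the scene crop. The jar and foil are untouched. I'll work out where it is now, and then the motion to the knob.

```bash
python3 - <<'E'
from h import *
import pickle
from station import ctrl
S,T=pickle.load(open("st.pkl","rb"))
print(plane(S,346.5,181,.048).round(3),plane(T,393,235,.048).round(3))
E
python3 -m handwheel '[{"gripper":1,"offset":[0,0,-60],"rotation":[0,0,-0.1]},{"gripper":1,"offset":[0,0,-120],"rotation":[0,0,-0.25]},{"gripper":1,"offset":[60,-10,-160],"rotation":[0,0,-0.4]},{"gripper":0,"offset":[120,-20,-170],"rotation":[0,0,-0.55]},{"gripper":0,"offset":[180,-20,-170],"rotation":[0,0,-0.7]},{"gripper":0,"offset":[240,-20,-170],"rotation":[0,0,-0.85]},{"gripper":0,"offset":[300,-15,-170],"rotation":[0,0,-0.925]},{"gripper":0,"offset":[360,-5,-170],"rotation":[0,0,-0.925]}]'
```

```text
[ 0.465 -0.18   0.048] [ 0.461 -0.183  0.048]
t: 6.45
tool_pos: [0.4544, 0.1515, 0.2563]
tool_rot: [0.993, 2.978, -0.001]
contact_force: [1.7, -0.3, 0.6]
opening: 0.0426
grip_force: 0.0
```

```bash
python3 -m handwheel '[{"gripper":0,"offset":[30,55,0],"rotation":[0,0,0]},{"gripper":0,"offset":[60,109,10],"rotation":[0,0,0]},{"gripper":0,"offset":[90,163,30],"rotation":[0,0,0]},{"gripper":0,"offset":[99,181,60],"rotation":[0,0,0]},{"gripper":0,"offset":[99,181,80],"rotation":[0,0,0]},{"gripper":0,"offset":[99,181,80],"rotation":[0,0,0]},{"gripper":0,"offset":[99,181,80],"rotation":[0,0,0]},{"gripper":0,"offset":[99,181,80],"rotation":[0,0,0]}]'; python3 - <<'E'
from h import *
from station import ctrl
W=ctrl.get_image("wrist");S=ctrl.get_image("scene")
print(proj(W,(.484,.356,.108),True),proj(W,(.501,.343,.108),True))
cv2.imwrite("pics/knob.png",np.hstack([W['image'][80:380,120:520,::-1],cv2.resize(S['image'][250:400,230:430,::-1],(400,300))]))
E
```

```text
t: 7.45
tool_pos: [0.4854, 0.3532, 0.1783]
tool_rot: [0.996, 2.977, 0.004]
contact_force: [0.2, -0.4, 1.1]
opening: 0.0425
grip_force: 0.0
(np.float64(318.265907075196), np.float64(205.598941376844)) (np.float64(317.9819350055164), np.float64(233.19449461421868))
```

View pics/knob.png

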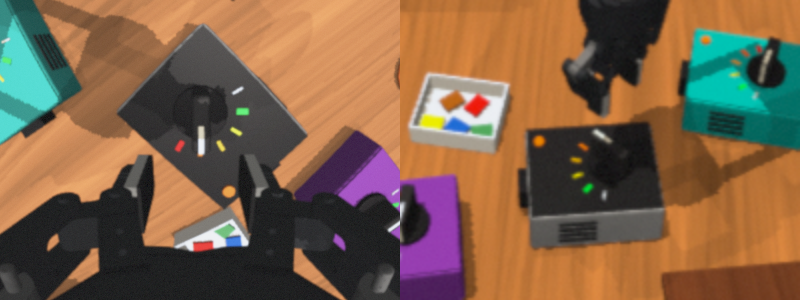

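In the wrist view the knob bar spans (200,95) to (200,155), centred between the pads with the pointer on orange. That matches the prediction, so I'll descend and grip.

```bash
python3 -m handwheel '[{"gripper":0,"offset":[2,1,40],"rotation":[0,0,0]},{"gripper":0,"offset":[2,1,75],"rotation":[0,0,0]},{"gripper":0,"offset":[2,1,93],"rotation":[0,0,0]},{"gripper":0,"offset":[2,1,93],"rotation":[0,0,0]},{"gripper":1,"offset":[2,1,93],"rotation":[0,0,0]},{"gripper":1,"offset":[2,1,93],"rotation":[0,0,0]},{"gripper":1,"offset":[2,1,93],"rotation":[0,0,0]},{"gripper":1,"offset":[2,1,93],"rotation":[0,0,0]}]' 35
```

```text
t: 8.55
tool_pos: [0.4857, 0.3575, 0.0858]
tool_rot: [0.994, 2.976, 0.01]
contact_force: [4.3, 4.2, -1.8]
opening: 0.0133
grip_force: 38.6
```

```bash
python3 -m handwheel '[{"gripper":1,"offset":[0,0,0],"rotation":[0,0,-0.12]},{"gripper":1,"offset":[0,0,0],"rotation":[0,0,-0.24]},{"gripper":1,"offset":[0,0,0],"rotation":[0,0,-0.36]},{"gripper":1,"offset":[0,0,0],"rotation":[0,0,-0.48]},{"gripper":1,"offset":[0,0,0],"rotation":[0,0,-0.6]},{"gripper":1,"offset":[0,0,0],"rotation":[0,0,-0.72]},{"gripper":1,"offset":[0,0,0],"rotation":[0,0,-0.8]},{"gripper":1,"offset":[0,0,0],"rotation":[0,0,-0.8]}]';python3 -m handwheel '[{"gripper":1,"offset":[0,0,0],"rotation":[0,0,-0.12]},{"gripper":1,"offset":[0,0,0],"rotation":[0,0,-0.24]},{"gripper":1,"offset":[0,0,0],"rotation":[0,0,-0.36]},{"gripper":1,"offset":[0,0,0],"rotation":[0,0,-0.48]},{"gripper":1,"offset":[0,0,0],"rotation":[0,0,-0.6]},{"gripper":1,"offset":[0,0,0],"rotation":[0,0,-0.72]},{"gripper":1,"offset":[0,0,0],"rotation":[0,0,-0.77]},{"gripper":1,"offset":[0,0,0],"rotation":[0,0,-0.77]}]'
```

```text
t: 9.55
tool_pos: [0.4857, 0.3571, 0.0858]
tool_rot: [-0.242, 3.126, 0.005]
contact_force: [3.3, 3.0, -1.0]
opening: 0.0132
grip_force: 38.9
t: 10.55
tool_pos: [0.486, 0.3568, 0.0858]
tool_rot: [-1.397, 2.806, 0.0]
contact_force: [5.1, 1.5, 0.0]
opening: 0.0132
grip_force: 38.9
```

```bash
python3 -m handwheel '[{"gripper":0,"offset":[0,0,0],"rotation":[0,0,0]},{"gripper":0,"offset":[0,0,0],"rotation":[0,0,0]},{"gripper":0,"offset":[0,0,0],"rotation":[0,0,0]},{"gripper":0,"offset":[0,0,-50],"rotation":[0,0,0]},{"gripper":0,"offset":[0,0,-100],"rotation":[0,0,0]},{"gripper":0,"offset":[0,0,-150],"rotation":[0,0,0]},{"gripper":0,"offset":[0,0,-200],"rotation":[0,0,0]},{"gripper":1,"offset":[0,0,-200],"rotation":[0,0,0]}]'; python3 - <<'E'
from h import *
from station import ctrl
W=ctrl.get_image("wrist");S=ctrl.get_image("scene")
cv2.imwrite("pics/knob2.png",np.hstack([cv2.resize(W['image'][130:280,220:420,::-1],(400,300)),cv2.resize(S['image'][300:375,275:375,::-1],(400,300))]))
E
```

```text
t: 11.55
tool_pos: [0.4854, 0.3568, 0.2899]
tool_rot: [-1.397, 2.802, 0.001]
contact_force: [-0.5, -0.3, 0.5]
opening: 0.0257
grip_force: 0.0
```

View pics/knob2.png

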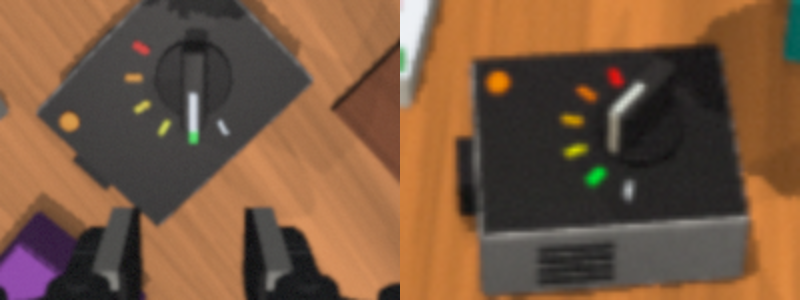

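The pointer rests on the green mark, at (193,138) in the wrist crop. Next I'll go above the slot between the handle bar and the door.

```bash
python3 -m handwheel '[{"gripper":1,"offset":[30,-36,-20],"rotation":[0,0,0.15]},{"gripper":1,"offset":[67,-81,-30],"rotation":[0,0,0.3]},{"gripper":1,"offset":[104,-126,-30],"rotation":[0,0,0.45]},{"gripper":1,"offset":[142,-171,-30],"rotation":[0,0,0.6]},{"gripper":1,"offset":[179,-216,-30],"rotation":[0,0,0.75]},{"gripper":1,"offset":[216,-261,-30],"rotation":[0,0,0.9]},{"gripper":1,"offset":[253,-306,-30],"rotation":[0,0,0.9]},{"gripper":1,"offset":[285,-345,-20],"rotation":[0,0,0.9]}]'; python3 - <<'E'
from h import *
from station import ctrl
o=ctrl.get_obs();p=np.array(o['tool_pos']);r=R.from_rotvec(o['tool_rot'])
print(r.as_matrix().round(3), r.inv().apply(np.array([.593,-.099,.21])-p).round(4)*1000)
W=ctrl.get_image("wrist");print(proj(W,(.564,-.155,.235),True),proj(W,(.559,-.049,.235),True))
cv2.imwrite("pics/slot.png",W['image'][:,:,::-1])
E
```

```text
t: 12.65
tool_pos: [0.5872, -0.0816, 0.3012]
tool_rot: [0.038, -3.139, -0.001]
contact_force: [0.2, -0.1, 0.2]
opening: -0.0003
grip_force: 0.0
[[-1.    -0.024 -0.002]
 [-0.024  1.     0.001]
 [ 0.002  0.001 -1.   ]] [ -5.6 -17.6  91.2]
(np.float64(213.46650322169108), np.float64(177.81900058271754)) (np.float64(363.7105108914023), np.float64(173.8901876439026))
```

View pics/slot.png

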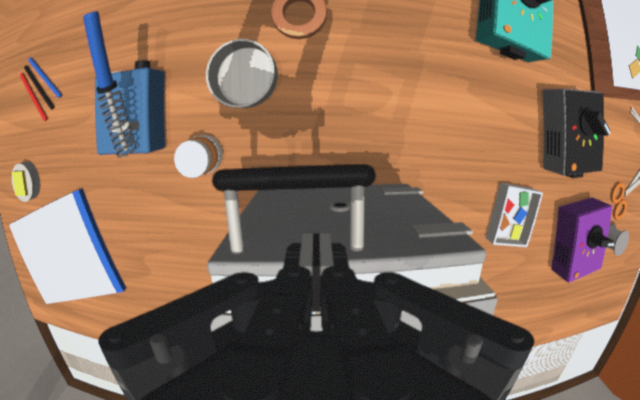

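The wrist view shows the bar's ends at (216,180) and (372,175), as predicted, with the fingertip at (317,240) over the slot between bar and door. I'll lower it in.

```bash
python3 -m handwheel '[{"gripper":1,"offset":[-4,-15,0],"rotation":[0,0,0]},{"gripper":1,"offset":[-4,-15,20],"rotation":[0,0,0]},{"gripper":1,"offset":[-4,-15,45],"rotation":[0,0,0]},{"gripper":1,"offset":[-4,-15,65],"rotation":[0,0,0]},{"gripper":1,"offset":[-4,-15,80],"rotation":[0,0,0]},{"gripper":1,"offset":[-4,-15,90],"rotation":[0,0,0]},{"gripper":1,"offset":[-4,-15,90],"rotation":[0,0,0]},{"gripper":1,"offset":[-4,-15,90],"rotation":[0,0,0]}]'; python3 - <<'E'
from h import *
# arc: tool point rel. hinge in door frame: finger touching bar; offsets in tool frame at start (x=-X,y=+Y)
H=np.array([.637,.053]);y0=np.radians(2.5)
rot=lambda a:np.array([[np.cos(a),-np.sin(a)],[np.sin(a),np.cos(a)]])
l=np.array([-.062,-.145])
for i in range(0,18):
    th=i*.1;p=H+rot(y0-th)@l;print(th,p.round(4))
E
```

```text
t: 13.7
tool_pos: [0.5924, -0.0946, 0.2143]
tool_rot: [-0.04, 3.14, -0.001]
contact_force: [-0.2, -0.2, 0.2]
opening: -0.0002
grip_force: 0.0
0.0 [ 0.5814 -0.0946]
0.1 [ 0.5669 -0.0883]
0.2 [ 0.5532 -0.0806]
0.30000000000000004 [ 0.5403 -0.0715]
0.4 [ 0.5283 -0.0613]
0.5 [ 0.5174 -0.0498]
0.6000000000000001 [ 0.5078 -0.0374]
0.7000000000000001 [ 0.4994 -0.024 ]
0.8 [ 0.4924 -0.0099]
0.9 [0.4868 0.0048]
1.0 [0.4828 0.0201]
1.1 [0.4803 0.0356]
1.2000000000000002 [0.4793 0.0514]
1.3 [0.4799 0.0671]
1.4000000000000001 [0.4821 0.0827]
1.5 [0.4859 0.098 ]
1.6 [0.4911 0.1129]
1.7000000000000002 [0.4978 0.1272]
```

```bash
python3 -m handwheel '[{"gripper":1,"offset":[11,0,0],"rotation":[0,0,0]},{"gripper":1,"offset":[26,7,0],"rotation":[0,0,0.1]},{"gripper":1,"offset":[39,15,0],"rotation":[0,0,0.2]},{"gripper":1,"offset":[52,24,0],"rotation":[0,0,0.3]},{"gripper":1,"offset":[64,34,0],"rotation":[0,0,0.4]},{"gripper":1,"offset":[74,46,0],"rotation":[0,0,0.5]},{"gripper":1,"offset":[84,59,0],"rotation":[0,0,0.6]},{"gripper":1,"offset":[92,73,0],"rotation":[0,0,0.7]}]'; python3 - <<'E'
from h import *
from station import ctrl
o=ctrl.get_obs();p=np.array(o['tool_pos']);r=R.from_rotvec(o['tool_rot'])
H=np.array([.637,.053]);y0=np.radians(2.5);l=np.array([-.062,-.145])
for th in np.arange(.8,1.71,.1):
    a=y0-th;q=H+np.array([[np.cos(a),-np.sin(a)],[np.sin(a),np.cos(a)]])@l
    print(th.round(1),(r.inv().apply([*q,p[2]]-p)*1000).round(0))
E
```

```text
t: 14.7
tool_pos: [0.4981, -0.0237, 0.2143]
tool_rot: [1.044, 2.959, 0.001]
contact_force: [2.0, 0.9, -0.8]
opening: -0.0
grip_force: 1.0
0.8 [13.  7. -0.]
0.9 [27. 15. -0.]
1.0 [39. 24. -0.]
1.1 [51. 35. -0.]
1.2 [62. 47. -0.]
1.3 [71. 59. -0.]
1.4 [79. 73. -0.]
1.5 [86. 87. -0.]
1.6 [ 91. 102.  -0.]
1.7 [ 95. 117.  -0.]
```

```bash
python3 -m handwheel '[{"gripper":1,"offset":[13,7,0],"rotation":[0,0,0.1]},{"gripper":1,"offset":[27,15,0],"rotation":[0,0,0.2]},{"gripper":1,"offset":[39,24,0],"rotation":[0,0,0.3]},{"gripper":1,"offset":[51,35,0],"rotation":[0,0,0.4]},{"gripper":1,"offset":[62,47,0],"rotation":[0,0,0.5]},{"gripper":1,"offset":[71,59,0],"rotation":[0,0,0.6]},{"gripper":1,"offset":[79,73,0],"rotation":[0,0,0.7]},{"gripper":1,"offset":[86,87,0],"rotation":[0,0,0.8]}]'; python3 - <<'E'
from h import *
from station import ctrl
o=ctrl.get_obs();p=np.array(o['tool_pos']);r=R.from_rotvec(o['tool_rot'])
H=np.array([.637,.053]);y0=np.radians(2.5);l=np.array([-.062,-.145])
for th in (1.55,1.6,1.65,1.7):
    a=y0-th;q=H+np.array([[np.cos(a),-np.sin(a)],[np.sin(a),np.cos(a)]])@l
    print(th,(r.inv().apply([*q,p[2]]-p)*1000).round(0))
E
```

```text
t: 15.7
tool_pos: [0.4856, 0.0977, 0.2143]
tool_rot: [2.115, 2.32, 0.002]
contact_force: [1.5, -1.3, 0.4]
opening: 0.0
grip_force: 1.0
1.55 [ 8.  3. -0.]
1.6 [15.  7. -0.]
1.65 [22. 11.  0.]
1.7 [28. 15.  0.]
```

```bash
python3 -m handwheel '[{"gripper":1,"offset":[8,3,0],"rotation":[0,0,0.05]},{"gripper":1,"offset":[15,7,0],"rotation":[0,0,0.1]},{"gripper":1,"offset":[19,9,0],"rotation":[0,0,0.13]},{"gripper":1,"offset":[19,9,0],"rotation":[0,0,0.13]},{"gripper":1,"offset":[12,9,0],"rotation":[0,0,0.13]},{"gripper":1,"offset":[11,9,0],"rotation":[0,0,0.13]},{"gripper":1,"offset":[11,9,-40],"rotation":[0,0,0.13]},{"gripper":1,"offset":[11,9,-100],"rotation":[0,0,0.13]}]'; python3 -m handwheel '[{"gripper":1,"offset":[0,0,-40],"rotation":[0,0,0]},{"gripper":1,"offset":[40,0,-60],"rotation":[0,0,0]},{"gripper":1,"offset":[80,0,-60],"rotation":[0,0,0]},{"gripper":1,"offset":[120,0,-60],"rotation":[0,0,0]},{"gripper":1,"offset":[160,0,-60],"rotation":[0,0,0]},{"gripper":1,"offset":[160,0,-60],"rotation":[0,0,0]},{"gripper":1,"offset":[160,0,-60],"rotation":[0,0,0]},{"gripper":1,"offset":[160,0,-60],"rotation":[0,0,0]}]'; python3 - <<'E'
from h import *
from station import ctrl
S=ctrl.get_image("scene");T=ctrl.get_image("top")
cv2.imwrite("pics/end.png",np.hstack([cv2.resize(x['image'][:,:,::-1],(400,250)) for x in(S,T)]))
E
```

```text
t: 16.7
tool_pos: [0.4919, 0.1092, 0.3118]
tool_rot: [-2.257, -2.18, 0.007]
contact_force: [0.3, 0.1, 0.5]
opening: -0.0
grip_force: 0.0
t: 17.7
tool_pos: [0.4988, 0.2685, 0.3734]
tool_rot: [2.26, 2.182, 0.0]
contact_force: [-0.0, -0.1, 0.7]
opening: -0.0
grip_force: 0.0
```

View pics/end.png

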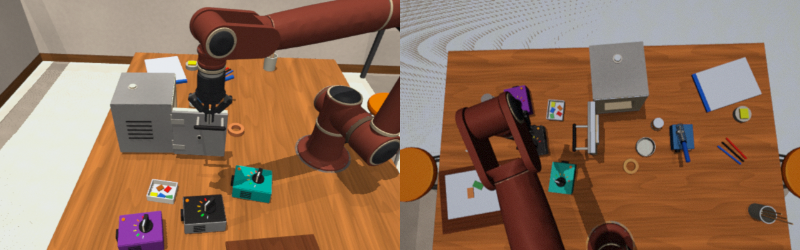

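The end view shows the door standing out from the kiln, the tin clear at (645,147) in the top view, and the other objects in place. I'll check the door angle from the bar.

```bash
python3 - <<'E'
from h import *
from station import ctrl
T=ctrl.get_image("top");g=T['image'].max(2)[190:250,265:291]
m=(g<45).astype(np.uint8);n,lab,st,_=cv2.connectedComponentsWithStats(m)
k=1+st[1:,4].argmax();print(st[k]);ys,xs=np.nonzero(lab==k)
P=np.array([plane(T,265+x,190+y,.235)[:2] for x,y in zip(xs,ys)]);c=P.mean(0);v=np.linalg.svd(P-c)[2][0]
v*=-np.sign(v[0]);ang=np.degrees(np.arctan2(v[1],v[0]))%360
print(c,np.ptp(P@v),ang,"door rad",np.radians(272.5-ang))
E
```

```text
[ 11   8   6  45 182]
[0.49242143 0.1376759 ] 0.11170450091944167 179.00091234479345 door rad 1.631866927194139
```

The bar measures 112 mm long, which fits a 100 mm bar plus mask blur. It puts the door at about 1.63 rad, past the 1.45 rad needed. Handing in.

```bash
python3 -c "
from station import ctrl
print(ctrl.finish_job())"
```

```text
the job is handed in; nothing more can be done
None
```

The job is handed in (no verdict was returned): the tin was moved clear and stands upright, the selector was set on green with the door shut, and the door was then opened to about 1.63 rad; the jar, foil roll and tray look undisturbed in the pictures.

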